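# Snap down the sprung perch and stand the tumbler on it

### The arm

A 7-joint arm with a two-finger parallel gripper is mounted at the origin on the work surface. World frame = base frame: x ahead of the robot, y to its left, z up, the work surface at z = 0. Lengths are in m, angles in rad, forces in N, time in s.
With the tool pointing down it reaches from about 0.4 to 0.875 m from the base axis. Payload 19.3 kg.
Tool frame: the origin (TCP) lies at the very end of the fingers, on their centre line; the grasp point (between the pads) lies 19 mm behind it; z points along the fingers, y is the line along which they close (so a half turn about z gives the same grasp; the last joint's range is limited). The gripper opens to 85 mm and grips with 20 to 120 N. Pads are 22 mm wide; open, the fingers measure 114 mm over their backs; the gripper's body (76 mm by 85 mm) begins 54 mm behind the grasp point. The pads swing forward as they close: fully open they stand 13 mm farther back than shut.
Start: joints at [-1.224, 0.521, -0.036, 1.599, 0.021, 1.021, -0.113], TCP at [0.253, 0.571, 0.231] pointing down, gripper open.
Joint ranges: [-2.91, 2.91], [-0.3, 2.13], [-1.5, 1.42], [0.17, 2.43], [-1.26, 4.41], [0.16, 1.93], [-2.52, 2.52]. Speed limits (rad/s): [1.89, 1.89, 2.39, 2.39, 3.01, 3.01, 3.01].

### API

Orientations are given as [roll, pitch, yaw] about the fixed x, y, z axes, in that order (R = Rz(yaw) Ry(pitch) Rx(roll)).
In Python, from workcell import bot gives the robot as it stands.
- The arm moves only by the tool jog_arm, never from a script. Its argument "motion" is a list of rows, each a list of 5 numbers: the shift along the tool's x, y, z scaled (see below), then the turn about the tool's z scaled (see below), then the opening, from 0 (shut) to 1 (fully open). A call has 1 to 12 rows; each row shifts and turns the commanded pose from where the row before left it, along the tool's axes as they then stand; what a row does not reach is not made up. The controller multiplies each number of a shift by 30 mm and each number of a turn by 0.08 rad. A row lasts 1/10 s, in which the tool goes at most 50 mm and 8.59 degrees, less where a joint would pass 70% of its speed; a pose out of reach is approached as far as the arm can. A call with a number of a shift or a turn outside -1 to 1 is refused whole. A call with a gripper value outside its range is refused whole. The fingers move at their own pace and stop on an object; "newtons" is the grip in N (left out, the last holds). Time passes only in rows, so rows that do not move let the fingers close. It gives the time, the measured TCP pose, the force, the opening and the grip force at its end, in the units of the state.
- bot.observe(): the state, without advancing time (a new reading comes with each control period).
- bot.grab_frame(name): name is "scene" or "top"; returns a dict with "pixels" (384x512x3 uint8, red, green, blue), "fovy" (degrees; the focal length in pixels is half the picture's height over the tangent of half this angle, whatever the lens; pixels are square), "cx", "cy" (the principal point, pixels), "rvec" (rotation vector, rad) and "tvec" (3), from world to camera coordinates, as OpenCV has them. Camera axes: x right, y down, z forward; pixel columns grow to the right and rows downward; lengths in m; the calibration is good to about 2 mm. A picture is of the moment at which its call begins. There is no depth.
- bot.job_done(): hands the job in; it is judged then, once.
The state is a dict: "clock": time; "qpos": joint angles; "qd": joint speeds; "joint_efforts": joint torques, N m; "position": TCP position; "tool_rot": TCP orientation; "force": force on the tool from outside, world axes, zero at the start; "moment": the same for the moment, N m; "grip_width": finger opening in m; "finger_force": force on a finger pad.
Only numpy, scipy, OpenCV 4.12 (cv2) and the standard library are available. Lean on these libraries where they do the work, as an engineer would, in place of code of your own. Each camera call takes 0.05 s, during which the arm holds its last target. There are 200 camera calls.

### The job

Push the sprung leaf of the fold-down drink perch over from upright until it snaps down level onto its stop, then test it with shut fingers: one firm press of about 10 N down on its top, held for half a second. Then stand the tumbler upright on the middle of the leaf and let go. Never load the leaf with more than 25 N, and leave the fan, shuttle tube, saucer and carabiner where they are.

Things in the scene. Friction and masses are not known exactly. Their poses are not given: they have to be found in the camera images.
- perch: Fold-down perch fixed to the niche floor: plywood foot 130 x 170 mm (its x, y), 12 mm thick; two uprights and steel cheeks (outer faces at y = -81 and +81 mm, up to 115 mm high) carry a hinge pin along y and a wooden leaf 130 mm long from the pin, 110 mm wide, 10 mm thick, the pin in its mid-plane. Leaf turns from upright to the -x side. Origin: centre of the foot's underside, z up.
- pin (a point): Nominal middle of the hinge pin, 75 mm above the perch's origin, same axes. NOTE: pin and leaf are clamped in height slots: their real height is anything up to 8 mm above or below nominal and is not reported by any entry here; find it by touch or sight.
- push (a point): Nominal point on the +x face of the leaf when it stands upright (leaning 10 degrees to +x), 105 mm above the pin, 23 mm below its free edge; push here, towards -x. The space behind (+x of it) is free above the upper stop, a rubber bar 30 mm above the pin. Same axes as the perch; it does not move with the leaf.
- seat (a point): Nominal middle of the leaf's top when down, 80 mm above the perch's origin and 66 mm to the -x side of the pin; the level leaf reaches from the pin to x = -130 mm of it. Does not move with the leaf; real height up to 8 mm off. The lower stop is rubber-bushed: pressed 100 mm from the pin, the leaf gives about 2.5 mm per 10 N.
- leaf (a joint): Leaf angle (rad): 0 = upright stop, 1.745 = level on the lower stop. An over-centre spring drives it to the nearer stop: 0.75 N m at the stops (7 N at 110 mm from the pin, 19 N at 40 mm), falling evenly to zero at 0.87; its weight adds up to 0.12 N m. Pushed past about 1.0 it snaps down by itself within a second. Does not show the give of the stop.
- tumbler: Clear polycarbonate tumbler standing open side up, 58 mm across the rim, a little narrower at the foot, 105 mm high, wall 3 mm, about 90 g. Origin: centre of its underside, z up through the mouth.
- tube: White plastic shuttle tube standing on end, 75 mm diameter with its grey cap, 210 mm high; leave it. Origin: centre of its underside.
- saucer: White ceramic saucer, 144 mm across, with two nylon shuttlecocks lying on it (up to 75 mm high in all); leave it. Origin: centre of its underside.
- carabiner: Aluminium carabiner lying flat, about 80 x 46 x 8 mm; leave it. Origin: its centre, on the surface.
- fan: Small white fan with a wire guard and a turning knob on its round foot, 245 mm high, 155 mm wide, foot 120 mm across, fixed; keep clear of it. Origin: centre of its underside.
Not all that is in view belongs to the job. There is more than one size of the tumbler; the one meant has the size given above.

How it is judged:
By the outcome, as a careful person would: the job done as asked, in the order asked, and still so for the second after the job is handed in, with the robot touching nothing.
It also fails if it takes over 72 s, if anything falls off the work surface, if the arm or the gripper's body presses on something with over 40 N, if the wrist force passes 120 N, or if a joint passes its speed limit or range.

## Working session

There is one attempt and no reset: what is moved stays moved. The work goes in short steps, Python scripts to look and compute and a tool call to move; the robot and the scene stay as the last step left them, time stands still between calls to the robot, and variables do not carry over. Pictures are saved under pics/ and viewed, at most 10 in all, crops included, and the job is handed in when it is done.

Besides the shell and the picture viewer there is one more tool, called after "Call:" by a JSON object that holds its "fn" and its "kwargs". jog_arm: Moves the arm, as the interface text tells. Shifts and turns lie within -1 to 1; 1 stands for 30 mm of shift or 0.08 rad of turn. Its arguments: {"type":"object","properties":{"motion":{"type":"array","items":{"type":"array","items":{"type":"number"}}},"newtons":{"type":"number"}},"required":["motion"]}

```bash
mkdir -p pics
cat > h.py <<'E'
import numpy as np, cv2, json
from workcell import bot
def cam(n,save=None):
    f=bot.grab_frame(n); im=np.asarray(f["pixels"])
    h=im.shape[0]; fl=h/2/np.tan(np.radians(f["fovy"])/2)
    K=np.array([[fl,0,f["cx"]],[0,fl,f["cy"]],[0,0,1]]); r=np.array(f["rvec"],float).reshape(3); t=np.array(f["tvec"],float).reshape(3)
    if save: cv2.imwrite("pics/"+save,im[:,:,::-1])
    return dict(im=im,K=K,r=r,t=t)
def proj(c,P): return cv2.projectPoints(np.atleast_2d(np.array(P,float)),c["r"],c["t"],c["K"],None)[0].reshape(-1,2)
def ray(c,uv):
    R=cv2.Rodrigues(c["r"])[0]; d=R.T@np.linalg.solve(c["K"],[uv[0],uv[1],1]); return -R.T@c["t"],d
def atz(c,uv,z):
    o,d=ray(c,uv); return o+d*(z-o[2])/d[2]
def tri(c1,u1,c2,u2):
    o,d=ray(c1,u1);p,e=ray(c2,u2)
    s=np.linalg.lstsq(np.array([d,-e]).T,p-o,rcond=None)[0]; a=o+s[0]*d;b=p+s[1]*e
    return (a+b)/2,np.linalg.norm(a-b)
E
python3 - <<'E'
from h import *
s=cam("scene");t=cam("top")
both=np.vstack if 0 else None
for n,c in(("scene",s),("top",t)):
    cv2.imwrite(f"pics/{n}0.png",cv2.resize(c["im"][:,:,::-1],(800,600),interpolation=cv2.INTER_CUBIC))
    print(n,c["K"].round(1).tolist(),c["r"].tolist(),c["t"].tolist(),ray(c,(256,192)))
import pickle;pickle.dump((s,t),open("c0.pkl","wb"))
print(bot.observe())
E
```

```text
scene [[366.7, 0.0, 251.1], [0.0, 366.7, 189.7], [0.0, 0.0, 1.0]] [1.8960499312626102, 1.8846831837588893, -0.5736031917380575] [0.04593421634296317, -0.3611609489481398, 1.364371815408945] (array([ 1.05423458, -0.04478709,  0.93842486]), array([-0.54680575,  0.01078713, -0.83732225]))
top [[496.1, 0.0, 255.5], [0.0, 496.1, 194.4], [0.0, 0.0, 1.0]] [2.2006273213976084, -2.0101379007622464, 0.2185348247440247] [-0.08180779125583883, 0.5342786136914164, 1.3566852807270888] (array([ 0.24314305, -0.05371726,  1.43900557]), array([ 0.21437869,  0.01399208, -0.97666259]))
{'clock': 0.1, 'qpos': array([-1.2242051 ,  0.52192951, -0.03629672,  1.59992717,  0.02120935,
        1.02113776, -0.1127684 ]), 'qd': array([-0.00109972, -0.00125575, -0.00013878, -0.00328402,  0.00026581,
       -0.00015162,  0.00137404]), 'joint_efforts': array([ 5.03505289e-03, -9.28482771e+01,  1.98491625e+00, -3.70534372e+01,
        1.81869837e-02,  5.44826893e-03, -4.84113127e-05]), 'position': array([0.25294626, 0.57119849, 0.2308077 ]), 'tool_rot': array([-3.14058038e+00,  9.52713972e-05,  2.72479993e+00]), 'force': array([ 0.08092262,  0.01481574, -0.96993527]), 'moment': array([-0.06921977, -0.03146276, -0.02925829]), 'finger_force': 0.0, 'grip_width': 0.08531912141545088}
```

View pics/scene0.png

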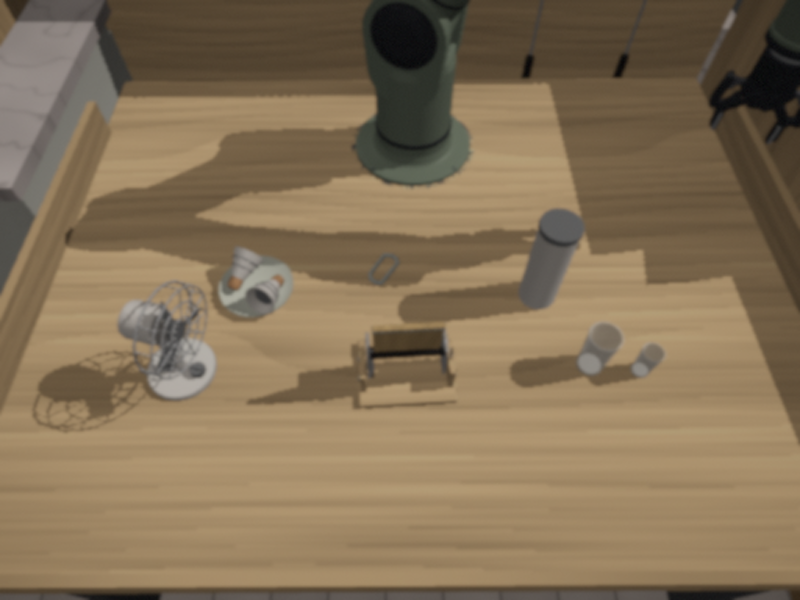

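View pics/top0.png

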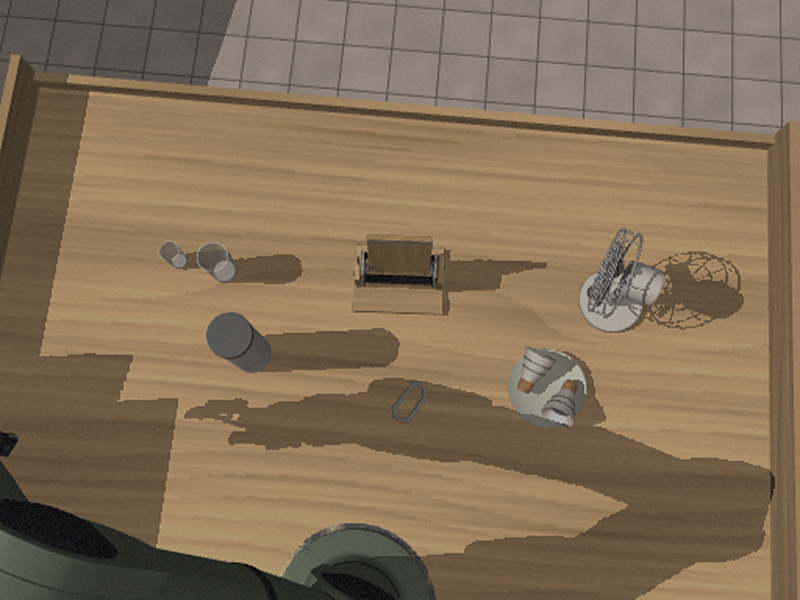

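Run:
```python
import pickle,cv2,numpy as np
s,t=pickle.load(open("c0.pkl","rb"))
a=cv2.resize(s["im"][195:265,220:300,::-1],(800,700),interpolation=cv2.INTER_CUBIC)[:600]
a=cv2.resize(s["im"][200:265,220:300,::-1],None,fx=6,fy=6,interpolation=cv2.INTER_CUBIC)
b=cv2.resize(t["im"][145:205,218:298,::-1],None,fx=6,fy=6,interpolation=cv2.INTER_CUBIC)
c=np.vstack([a[:, :480],b[:, :480]])
d=np.zeros((750,320,3),np.uint8)
e=cv2.resize(s["im"][200:245,360:430,::-1],None,fx=4.5,fy=4.5,interpolation=cv2.INTER_CUBIC);d[:e.shape[0],:e.shape[1]]=e[:, :320]
e=cv2.resize(t["im"][145:190,95:165,::-1],None,fx=4.5,fy=4.5,interpolation=cv2.INTER_CUBIC);d[390:390+e.shape[0],:e.shape[1]]=e[:, :320]
o=np.hstack([c,d]); print(o.shape)
o=cv2.resize(o,None,fx=.8,fy=.8,interpolation=cv2.INTER_AREA);cv2.imwrite("pics/z0.png",o);print(o.shape)
```

```text
(750, 800, 3)
(600, 640, 3)
```

View pics/z0.png

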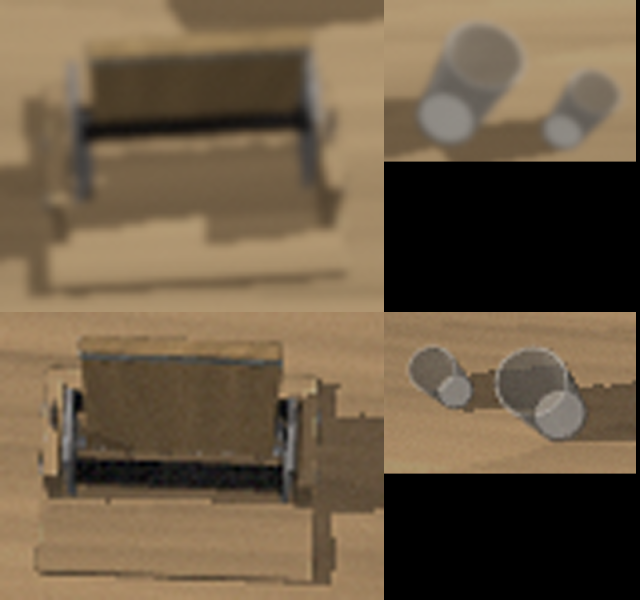

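Run:
```python
from h import *
import pickle
s,t=pickle.load(open("c0.pkl","rb"))
S=lambda u,v:(220+u/4.8-.4,200+v/4.8-.4)
T=lambda u,v:(218+u/4.8-.4,145+(v-312)/4.8-.4)
S2=lambda u,v:(360+(u-384)/3.6-.4,200+v/3.6-.4)
T2=lambda u,v:(95+(u-384)/3.6-.4,145+(v-312)/3.6-.4)
print("foot far(top view low edge) corners z=.012",atz(t,T(37,572),.012),atz(t,T(312,582),.012))
print("foot near(scene low edge) corners",atz(s,S(48,288),.012),atz(s,S(343,273),.012))
# scene left = -y = top right
print("edge mid tri -y", tri(s,S(89,50),t,T(282,350)),"+y",tri(s,S(308,40),t,T(82,347)))
print("cheek tops -y top z.115",atz(t,T(292,400),.115),"+y",atz(t,T(70,390),.115))
print("cheek scene -y",atz(s,S(72,65),.115),"+y",atz(s,S(310,48),.115))
for n,(a,b,c,d) in dict(big=((484,57),(532,381),(447,118),(559,414)),small=((590,94),(433,369),(563,131),(455,391))).items():
    print(n,"rim",tri(s,S2(*a),t,T2(*b)),"base",tri(s,S2(*c),t,T2(*d)), atz(s,S2(*c),.003),atz(t,T2(*d),.003))
    
# rim widths
print("big rim width",np.linalg.norm(atz(t,T2(496,381),.105)-atz(t,T2(568,381),.105)),"small",np.linalg.norm(atz(t,T2(409,369),.07)-atz(t,T2(457,369),.07)))
f=1.5625
print("tube top",atz(s,(561/f,228/f),.21),atz(t,(231/f,335/f),.21))
print("car",atz(t,(409/f,401/f),0),"saucer",atz(t,(548/f,387/f),.01),"fan",atz(t,(613/f,303/f),.01))
```

```text
foot far(top view low edge) corners z=.012 [0.5279332 0.0546359 0.012    ] [ 0.53697589 -0.11339734  0.012     ]
foot near(scene low edge) corners [ 0.6659617  -0.10643339  0.012     ] [0.65808277 0.05944652 0.012     ]
edge mid tri -y (array([ 0.62368102, -0.07827032,  0.20316771]), np.float64(0.0018808583786498261)) +y (array([0.61667019, 0.0290128 , 0.19943092]), np.float64(0.00025843404808406715))
cheek tops -y top z.115 [ 0.62145132 -0.08920752  0.115     ] +y [0.61574656 0.03885374 0.115     ]
cheek scene -y [ 0.58131648 -0.09024545  0.115     ] +y [0.57171107 0.03840233 0.115     ]
big rim (array([0.58564993, 0.30616275, 0.10534016]), np.float64(0.00022232587946854248)) base (array([0.58492033, 0.30680286, 0.00718789]), np.float64(0.0008874311013730979)) [0.58281956 0.30885285 0.003     ] [0.58581874 0.30740481 0.003     ]
small rim (array([0.59722386, 0.394351  , 0.0691742 ]), np.float64(0.002226114351438937)) base (array([0.59665183, 0.39514286, 0.006824  ]), np.float64(0.0004211127821131189)) [0.59478052 0.39717691 0.003     ] [0.59753623 0.39612475 0.003     ]
big rim width 0.05562263778133028 small 0.03809061261574995
tube top [0.43865297 0.23218514 0.21      ] [0.43093637 0.22905818 0.21      ]
car [ 0.37007303 -0.06681157  0.        ] saucer [ 0.41794529 -0.31985671  0.01      ] fan [ 0.5875578  -0.43433519  0.01      ]
```

Perch at about (0.597, −0.0255), yaw about 0.05, with the leaf leaning to world +x. The leaf edge stands at about z 0.201, so the pin is at about 0.073. The tumbler meant is the larger one, at (0.5855, 0.3065) with its rim at z 0.105. Next I shut the fingers, lift and turn.

Call:
{"fn": "jog_arm", "kwargs": {"motion": [[0, 0, -0.5, -0.973, 0], [0, 0, -0.5, -0.973, 0], [0, 0, -0.5, -0.973, 0], [0, 0, -0.5, -0.973, 0], [0, 0, -0.5, -0.973, 0], [0, 0, -0.5, -0.973, 0]], "newtons": 30}}

```text
clock: 0.7
position: [0.253, 0.5713, 0.3216]
tool_rot: [-3.141, -0.0, -3.088]
force: [0.6, 0.0, -1.0]
grip_width: 0.0001
finger_force: 0.0
```

Call:
{"fn": "jog_arm", "kwargs": {"motion": [[-0.53, -0.85, 0, 0, 0], [-0.53, -0.85, 0, 0, 0], [-0.53, -0.85, 0, 0, 0], [-0.53, -0.85, 0, 0, 0], [-0.53, -0.85, 0, 0, 0], [-0.53, -0.85, 0, 0, 0], [-0.53, -0.85, 0, 0, 0], [-0.53, -0.85, 0, 0, 0], [-0.53, -0.85, 0, 0, 0], [-0.53, -0.85, 0, 0, 0], [-0.53, -0.85, 0, 0, 0], [-0.53, -0.85, 0, 0, 0]]}}

```text
clock: 1.9
position: [0.4594, 0.2743, 0.3211]
tool_rot: [-3.141, -0.0, -3.091]
force: [-0.4, 0.9, -0.4]
grip_width: 0.0001
finger_force: 0.0
```

Call:
{"fn": "jog_arm", "kwargs": {"motion": [[-0.53, -0.85, 0, 0, 0], [-0.53, -0.85, 0, 0, 0], [-0.53, -0.85, 0, 0, 0], [-0.53, -0.85, 0, 0, 0], [-0.53, -0.85, 0, 0, 0], [-0.53, -0.85, 0, 0, 0], [-0.53, -0.85, 0, 0, 0], [-0.53, -0.85, 0, 0, 0], [-0.53, -0.85, 0, 0, 0], [-0.53, -0.85, 0, 0, 0], [-0.53, -0.85, 0, 0, 0], [-0.53, -0.85, 0, 0, 0]]}}

```text
clock: 3.1
position: [0.6653, -0.0217, 0.3209]
tool_rot: [3.142, -0.001, -3.091]
force: [0.1, 0.5, 0.8]
grip_width: 0.0003
finger_force: 0.0
```

Call:
{"fn": "jog_arm", "kwargs": {"motion": [[0, 0, 0.5, 0, 0], [0, 0, 0.5, 0, 0], [0, 0, 0.5, 0, 0], [0, 0, 0.5, 0, 0], [0, 0, 0.5, 0, 0], [0, 0, 0.5, 0, 0], [0, 0, 0.5, 0, 0], [0, 0, 0.5, 0, 0], [0, 0, 0.5, 0, 0], [0, 0, 0.5, 0, 0]]}}

```text
clock: 4.1
position: [0.6648, -0.0206, 0.1701]
tool_rot: [-3.142, -0.0, -3.091]
force: [0.3, -0.5, -0.3]
grip_width: 0.0002
finger_force: 0.0
```

Run:
```python
from h import *
s=cam("scene");t=cam("top")
a=cv2.resize(s["im"][185:265,210:310,::-1],(500,400),interpolation=cv2.INTER_CUBIC)
b=cv2.resize(t["im"][125:205,210:310,::-1],(500,400),interpolation=cv2.INTER_CUBIC)
cv2.imwrite("pics/p1.png",cv2.resize(np.hstack([a,b]),(800,320)))
o=bot.observe();print(o["position"],o["force"])
```

```text
[ 0.66385838 -0.02060216  0.16886502] [-0.11370233 -0.60303808  0.12741917]
```

View pics/p1.png

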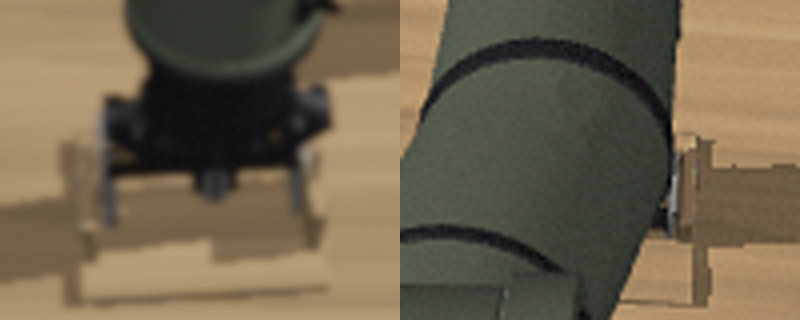

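The scene view shows the shut fingers about 35 mm behind the leaf and centred on it. Pushing now.

Call:
{"fn": "jog_arm", "kwargs": {"motion": [[0.25, 0, 0, 0, 0], [0.25, 0, 0, 0, 0], [0.25, 0, 0, 0, 0], [0.2, 0, 0, 0, 0], [0.2, 0, 0, 0, 0], [0.2, 0, 0, 0, 0], [0.2, 0, 0, 0, 0]]}}

```text
clock: 4.9
position: [0.6196, -0.0229, 0.1727]
tool_rot: [-3.142, 0.004, -3.091]
force: [6.7, 0.5, 6.2]
grip_width: 0.0001
finger_force: 3.2
```

Call:
{"fn": "jog_arm", "kwargs": {"motion": [[0.2, 0, 0, 0, 0], [0.2, 0, 0, 0, 0], [0.2, 0, 0, 0, 0], [0.2, 0, 0, 0, 0], [0.2, 0, 0, 0, 0], [0.2, 0, 0, 0, 0], [0.2, 0, 0, 0, 0]]}}

```text
clock: 5.6
position: [0.5768, -0.025, 0.1718]
tool_rot: [3.142, 0.002, -3.091]
force: [4.4, 1.2, -2.4]
grip_width: 0.0002
finger_force: 1.8
```

Call:
{"fn": "jog_arm", "kwargs": {"motion": [[0.2, 0, 0.13, 0, 0], [0.2, 0, 0.13, 0, 0], [0.2, 0, 0.13, 0, 0], [0.2, 0, 0.13, 0, 0], [0.2, 0, 0.13, 0, 0], [0.2, 0, 0.13, 0, 0], [0.2, 0, 0.13, 0, 0], [0.2, 0, 0.13, 0, 0], [0.2, 0, 0.13, 0, 0]]}}

```text
clock: 6.5
position: [0.522, -0.0278, 0.1358]
tool_rot: [-3.142, -0.0, -3.091]
force: [0.6, -0.2, -0.2]
grip_width: 0.0
finger_force: 0.0
```

Call:
{"fn": "jog_arm", "kwargs": {"motion": [[0, 0, 0, 0, 0], [0, 0, 0, 0, 0], [0, 0, 0, 0, 0], [0, 0, 0, 0, 0], [0, 0, 0, 0, 0]]}}

```text
clock: 7.0
position: [0.5227, -0.0277, 0.1363]
tool_rot: [-3.142, 0.0, -3.091]
force: [-0.9, 0.6, -0.5]
grip_width: -0.0001
finger_force: 0.0
```

Run:
```python
from h import *
s=cam("scene");t=cam("top")
a=cv2.resize(s["im"][185:265,210:310,::-1],(500,400),interpolation=cv2.INTER_CUBIC)
b=cv2.resize(t["im"][125:205,210:310,::-1],(500,400),interpolation=cv2.INTER_CUBIC)
cv2.imwrite("pics/p2.png",cv2.resize(np.hstack([a,b]),(800,320)))
o=bot.observe();print(o["position"],o["force"])
```

```text
[ 0.52264518 -0.02778609  0.13623424] [ 0.3115047  -0.31864351  0.2383076 ]
```

View pics/p2.png

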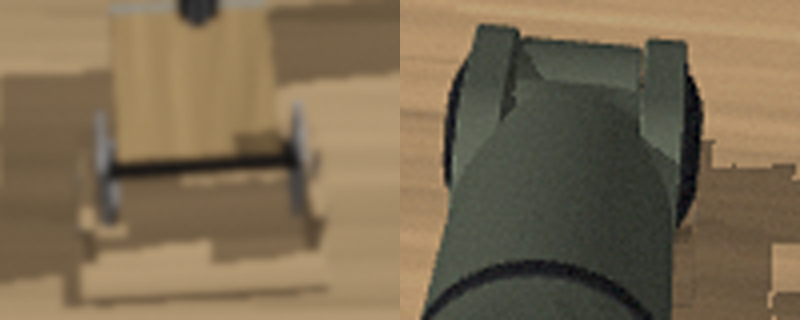

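The leaf is level: in the scene view its free edge lies at the top of the crop, and the fingers are clear above it. Next is the press, about 95 mm from the pin.

Call:
{"fn": "jog_arm", "kwargs": {"motion": [[0.35, 0, 0.2, 0, 0], [0.35, 0, 0.2, 0, 0], [0, 0, 0.25, 0, 0], [0, 0, 0.25, 0, 0], [0, 0, 0.25, 0, 0], [0, 0, 0.2, 0, 0], [0, 0, 0.15, 0, 0], [0, 0, 0, 0, 0], [0, 0, 0, 0, 0]]}}

```text
clock: 8.0
position: [0.5017, -0.0288, 0.0912]
tool_rot: [-3.142, -0.0, -3.091]
force: [-0.2, -0.2, 0.1]
grip_width: -0.0001
finger_force: 0.0
```

Call:
{"fn": "jog_arm", "kwargs": {"motion": [[0, 0, 0.05, 0, 0], [0, 0, 0.05, 0, 0], [0, 0, 0.05, 0, 0], [0, 0, 0.05, 0, 0], [0, 0, 0, 0, 0]]}}

```text
clock: 8.5
position: [0.5015, -0.0288, 0.085]
tool_rot: [-3.142, -0.0, -3.091]
force: [-0.5, -0.3, -0.7]
grip_width: -0.0
finger_force: 0.0
```

Call:
{"fn": "jog_arm", "kwargs": {"motion": [[0, 0, 0.04, 0, 0], [0, 0, 0.04, 0, 0], [0, 0, 0.04, 0, 0], [0, 0, 0, 0, 0]]}}

```text
clock: 8.9
position: [0.5015, -0.0288, 0.0814]
tool_rot: [-3.142, -0.0, -3.091]
force: [0.5, -0.2, 0.3]
grip_width: -0.0
finger_force: 0.0
```

Call:
{"fn": "jog_arm", "kwargs": {"motion": [[0, 0, 0.04, 0, 0], [0, 0, 0.04, 0, 0], [0, 0, 0, 0, 0]]}}

```text
clock: 9.2
position: [0.5015, -0.0288, 0.079]
tool_rot: [-3.142, -0.0, -3.091]
force: [-0.3, 0.1, 0.3]
grip_width: 0.0004
finger_force: 0.0
```

Call:
{"fn": "jog_arm", "kwargs": {"motion": [[0, 0, 0.035, 0, 0], [0, 0, 0.035, 0, 0], [0, 0, 0, 0, 0]]}}

```text
clock: 9.5
position: [0.5016, -0.0288, 0.0772]
tool_rot: [-3.142, -0.0, -3.091]
force: [-1.2, -0.3, 6.3]
grip_width: -0.0
finger_force: 3.2
```

Call:
{"fn": "jog_arm", "kwargs": {"motion": [[0, 0, 0.035, 0, 0], [0, 0, 0, 0, 0]]}}

```text
clock: 9.7
position: [0.5016, -0.0289, 0.0763]
tool_rot: [-3.142, 0.0, -3.091]
force: [-3.3, 0.4, 9.7]
grip_width: 0.0003
finger_force: 5.2
```

Call:
{"fn": "jog_arm", "kwargs": {"motion": [[0, 0, 0.01, 0, 0], [0, 0, 0, 0, 0], [0, 0, 0, 0, 0], [0, 0, 0, 0, 0], [0, 0, 0, 0, 0], [0, 0, 0, 0, 0], [0, 0, 0, 0, 0], [0, 0, 0, 0, 0]]}}

```text
clock: 10.5
position: [0.5016, -0.0288, 0.0761]
tool_rot: [3.142, 0.0, -3.091]
force: [-3.2, -0.6, 11.1]
grip_width: 0.0002
finger_force: 5.6
```

Call:
{"fn": "jog_arm", "kwargs": {"motion": [[0, 0, -0.3, 0, 0], [0, 0, -0.6, 0, 0], [0, 0, -1, 0, 0], [0, 0, -1, 0, 0], [0, 0, -1, 0, 0], [0, 0, -1, 0, 0], [0, 0, -1, 0, 0]]}}

```text
clock: 11.2
position: [0.5013, -0.0289, 0.2545]
tool_rot: [-3.142, 0.0, -3.091]
force: [0.5, -0.0, 0.1]
grip_width: 0.0
finger_force: 0.0
```

Call:
{"fn": "jog_arm", "kwargs": {"motion": [[0, 0, 0, 0.983, 0], [0, 0, 0, 0.983, 0], [0, 0, 0, 0.983, 1], [0, 0, 0, 0.983, 1], [0, 0, 0, 0.983, 1], [0, 0, 0, 0.983, 1], [0, 0, 0, 0.983, 1], [0, 0, 0, 0.983, 1], [0, 0, 0, 0.983, 1], [0, 0, 0, 0.983, 1]]}}

```text
clock: 12.2
position: [0.5014, -0.0288, 0.2531]
tool_rot: [3.141, 0.0, 2.402]
force: [-0.2, 0.7, 0.9]
grip_width: 0.0855
finger_force: 0.0
```

Call:
{"fn": "jog_arm", "kwargs": {"motion": [[0, 0, 0, 0.983, 1], [0, 0, 0, 0.983, 1], [0, 0, 0, 0.983, 1], [0, 0, 0, 0.983, 1], [0, 0, 0, 0.983, 1], [0, 0, 0, 0.983, 1], [0, 0, 0, 0.983, 1], [0, 0, 0, 0.983, 1], [0, 0, 0, 0.983, 1], [0, 0, 0, 0.983, 1]]}}

```text
clock: 13.2
position: [0.5015, -0.0288, 0.2531]
tool_rot: [3.141, -0.0, 1.616]
force: [0.3, -0.3, -0.6]
grip_width: 0.0851
finger_force: 0.0
```

Call:
{"fn": "jog_arm", "kwargs": {"motion": [[0.92, 0.28, 0, 0, 1], [0.92, 0.28, 0, 0, 1], [0.92, 0.28, 0, 0, 1], [0.92, 0.28, 0, 0, 1], [0.92, 0.28, 0, 0, 1], [0.92, 0.28, 0, 0, 1], [0.92, 0.28, 0, 0, 1], [0.92, 0.28, 0, 0, 1], [0.92, 0.28, 0, 0, 1], [0.92, 0.28, 0, 0, 1], [0.92, 0.28, 0, 0, 1], [0.92, 0.28, 0, 0, 1]]}}

```text
clock: 14.4
position: [0.5863, 0.308, 0.2532]
tool_rot: [-3.142, -0.0, 1.619]
force: [0.4, -0.9, 0.7]
grip_width: 0.0856
finger_force: 0.0
```

Run:
```python
from h import *
s=cam("scene");t=cam("top")
b=cv2.resize(s["im"][90:280,210:464,::-1],(800,600),interpolation=cv2.INTER_CUBIC)
cv2.imwrite("pics/p3.png",b)
o=bot.observe();print(o["position"],o["tool_rot"],o["qpos"].round(2))
print(proj(s,[[.5855,.3065,.105]]))
```

```text
[0.5857181  0.31106331 0.25232744] [-3.14094053e+00 -1.20326081e-03  1.62324650e+00] [-0.79  0.59  0.34  1.48 -0.21  1.11 -0.35]
[[387.41018677 215.44680935]]
```

View pics/p3.png

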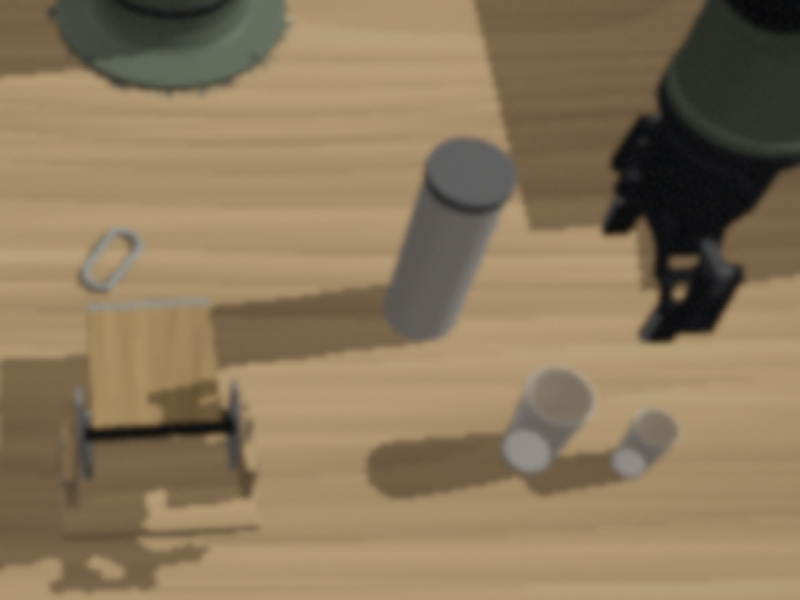

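The leaf is level and the tumbler untouched (rim at crop pixel (560, 397)). The arm stays clear of the tube, so I descend.

Call:
{"fn": "jog_arm", "kwargs": {"motion": [[-0.15, 0, 0.5, 0, 1], [0, 0, 0.6, 0, 1], [0, 0, 0.6, 0, 1], [0, 0, 0.6, 0, 1], [0, 0, 0.6, 0, 1], [0, 0, 0.6, 0, 1], [0, 0, 0.4, 0, 1], [0, 0, 0, 0, 1]]}}

```text
clock: 15.3
position: [0.5858, 0.3019, 0.1346]
tool_rot: [-3.14, 0.001, 1.619]
force: [-0.1, -0.5, 0.5]
grip_width: 0.0856
finger_force: 0.0
```

Call:
{"fn": "jog_arm", "kwargs": {"motion": [[0, 0, 0.5, 0, 1], [0, 0, 0.5, 0, 1], [0, 0, 0.5, 0, 1], [0, 0, 0.5, 0, 1], [0, 0, 0.5, 0, 1], [0, 0, 0.3, 0, 1], [0, 0, 0, 0, 1]]}}

```text
clock: 16.0
position: [0.5859, 0.302, 0.0501]
tool_rot: [-3.14, 0.001, 1.619]
force: [-1.6, 0.0, 0.6]
grip_width: 0.0854
finger_force: 0.0
```

Call:
{"fn": "jog_arm", "kwargs": {"motion": [[0.15, 0, 0, 0, 1], [0, 0, 0, 0, 1], [0, 0, 0, 0, 0.5], [0, 0, 0, 0, 0.3], [0, 0, 0, 0, 0.3], [0, 0, 0, 0, 0], [0, 0, 0, 0, 0], [0, 0, 0, 0, 0]], "newtons": 25}}

```text
clock: 16.8
position: [0.5862, 0.3073, 0.0524]
tool_rot: [3.142, -0.001, 1.619]
force: [-3.7, 0.4, 7.0]
grip_width: 0.0552
finger_force: 19.9
```

Call:
{"fn": "jog_arm", "kwargs": {"motion": [[0, 0, -0.2, 0, 0], [0, 0, -0.4, 0, 0], [0, 0, -0.5, 0, 0], [0, 0, -0.5, 0, 0], [0, 0, -0.5, 0, 0], [0, 0, -0.5, 0, 0], [0, 0, -0.5, 0, 0], [0, 0, -0.5, 0, 0], [0, 0, -0.5, 0, 0], [0, 0, -0.5, 0, 0]]}}

```text
clock: 17.8
position: [0.5863, 0.3068, 0.191]
tool_rot: [3.142, 0.0, 1.619]
force: [0.1, 0.0, -1.3]
grip_width: 0.055
finger_force: 22.4
```

Call:
{"fn": "jog_arm", "kwargs": {"motion": [[-0.3, -0.06, 0, 0, 0], [-0.6, -0.13, 0, 0, 0], [-0.8, -0.17, 0, 0, 0], [-0.8, -0.17, 0, 0, 0], [-0.8, -0.17, 0, 0, 0], [-0.8, -0.17, 0, 0, 0], [-0.8, -0.17, 0, 0, 0], [-0.8, -0.17, 0, 0, 0]]}}

```text
clock: 18.6
position: [0.5575, 0.1326, 0.1893]
tool_rot: [-3.141, 0.0, 1.619]
force: [0.6, 0.4, -2.0]
grip_width: 0.0553
finger_force: 22.4
```

Call:
{"fn": "jog_arm", "kwargs": {"motion": [[-0.8, -0.17, 0, 0, 0], [-0.8, -0.17, 0, 0, 0], [-0.8, -0.17, 0, 0, 0], [-0.8, -0.17, 0, 0, 0], [-0.8, -0.17, 0, 0, 0], [-0.8, -0.17, 0, 0, 0], [-0.4, -0.1, 0, 0, 0], [-0.2, -0.1, 0, 0, 0], [0, 0, 0, 0, 0], [0, 0, 0, 0, 0]]}}

```text
clock: 19.6
position: [0.5296, -0.0283, 0.1896]
tool_rot: [-3.142, -0.0, 1.62]
force: [0.1, 0.0, -1.2]
grip_width: 0.0552
finger_force: 22.4
```

Run:
```python
from h import *
s=cam("scene");t=cam("top")
a=cv2.resize(s["im"][160:260,200:320,::-1],(480,400),interpolation=cv2.INTER_CUBIC)
cv2.imwrite("pics/p4.png",a)
o=bot.observe();print(o["position"],o["tool_rot"],o["force"],o["grip_width"])
p=o["position"]; sc=lambda q:((q-[200,160])*4).round().tolist()
print("expected base, rim",sc(proj(s,[[p[0],p[1],p[2]-.052],[p[0],p[1],p[2]+.053]])))
print("leaf corners", sc(proj(s,[[.597-.13,-.0255-.0065+.055,.079],[.597-.13,-.0255-.0065-.055,.079],[.597,.029,.079],[.597,-.08,.079]])))
```

```text
[ 0.5297057  -0.02820518  0.18966019] [-3.14156338e+00 -2.40045870e-04  1.62042528e+00] [-0.15638464 -0.63689501 -1.44361669] 0.05496011335576509
expected base, rim [[234.0, 126.0], [235.0, 29.0]]
leaf corners [[304.0, 97.0], [148.0, 98.0], [321.0, 259.0], [156.0, 260.0]]
```

View pics/p4.png

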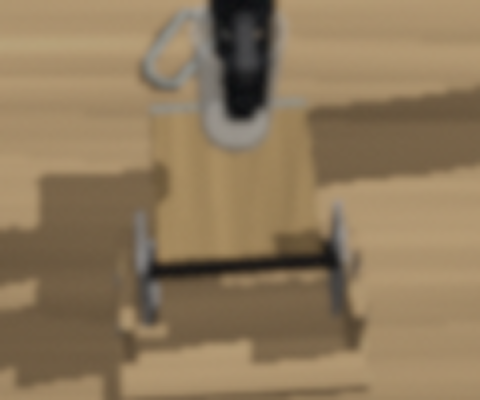

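The tumbler hangs upright over the middle of the leaf (base centre near crop pixel (236, 128), predicted (234, 126)). Lowering now.

Call:
{"fn": "jog_arm", "kwargs": {"motion": [[0, 0, 0.2, 0, 0], [0, 0, 0.3, 0, 0], [0, 0, 0.3, 0, 0], [0, 0, 0.3, 0, 0], [0, 0, 0.25, 0, 0], [0, 0, 0.15, 0, 0], [0, 0, 0.1, 0, 0], [0, 0, 0, 0, 0]]}}

```text
clock: 20.5
position: [0.5295, -0.0293, 0.1415]
tool_rot: [-3.141, 0.0, 1.619]
force: [-0.1, -0.3, -0.6]
grip_width: 0.0556
finger_force: 22.4
```

Call:
{"fn": "jog_arm", "kwargs": {"motion": [[0, 0, 0.05, 0, 0], [0, 0, 0.05, 0, 0], [0, 0, 0.05, 0, 0], [0, 0, 0, 0, 0]]}}

```text
clock: 20.9
position: [0.5295, -0.0292, 0.1372]
tool_rot: [-3.142, 0.0, 1.619]
force: [0.0, 1.0, -0.9]
grip_width: 0.0554
finger_force: 22.4
```

Call:
{"fn": "jog_arm", "kwargs": {"motion": [[0, 0, 0.04, 0, 0], [0, 0, 0.04, 0, 0], [0, 0, 0, 0, 0]]}}

```text
clock: 21.2
position: [0.5294, -0.0292, 0.1347]
tool_rot: [-3.141, -0.0, 1.619]
force: [0.2, 0.6, -1.4]
grip_width: 0.055
finger_force: 22.4
```

Call:
{"fn": "jog_arm", "kwargs": {"motion": [[0, 0, 0.04, 0, 0], [0, 0, 0.04, 0, 0], [0, 0, 0, 0, 0]]}}

```text
clock: 21.5
position: [0.5294, -0.0292, 0.1323]
tool_rot: [-3.141, 0.0, 1.619]
force: [-0.4, -0.5, -1.1]
grip_width: 0.0553
finger_force: 22.4
```

Call:
{"fn": "jog_arm", "kwargs": {"motion": [[0, 0, 0.03, 0, 0], [0, 0, 0, 0, 0]]}}

```text
clock: 21.7
position: [0.5295, -0.0292, 0.1315]
tool_rot: [-3.142, 0.0, 1.619]
force: [-1.1, 0.5, -1.2]
grip_width: 0.0551
finger_force: 22.4
```

Call:
{"fn": "jog_arm", "kwargs": {"motion": [[0, 0, 0.03, 0, 0], [0, 0, 0, 0, 0]]}}

```text
clock: 21.9
position: [0.5295, -0.0293, 0.1308]
tool_rot: [3.142, -0.0, 1.619]
force: [-1.8, -0.7, 5.0]
grip_width: 0.0552
finger_force: 22.5
```

Call:
{"fn": "jog_arm", "kwargs": {"motion": [[0, 0, 0.03, 0, 0], [0, 0, 0, 0, 0]]}}

```text
clock: 22.1
position: [0.5296, -0.0293, 0.1301]
tool_rot: [3.141, -0.0, 1.619]
force: [-3.9, -0.7, 11.7]
grip_width: 0.0551
finger_force: 22.6
```

Call:
{"fn": "jog_arm", "kwargs": {"motion": [[0, 0, -0.04, 0, 0], [0, 0, 0, 0, 0], [0, 0, 0, 0, 0.7], [0, 0, 0, 0, 0.75], [0, 0, 0, 0, 0.85], [0, 0, 0, 0, 1], [0, 0, 0, 0, 1], [0, 0, 0, 0, 1], [0, 0, 0, 0, 1]]}}

```text
clock: 23.0
position: [0.5295, -0.0293, 0.131]
tool_rot: [3.142, 0.0, 1.619]
force: [0.6, -0.0, 0.1]
grip_width: 0.0853
finger_force: 0.0
```

Call:
{"fn": "jog_arm", "kwargs": {"motion": [[0, 0, -0.2, 0, 1], [0, 0, -0.4, 0, 1], [0, 0, -0.6, 0, 1], [0, 0, -0.8, 0, 1], [0, 0, -0.8, 0, 1], [0, 0, -0.8, 0, 1], [0, 0, -0.8, 0, 1], [0, 0, -0.8, 0, 1], [0, 0, 0, 0, 1]]}}

```text
clock: 23.9
position: [0.5306, -0.0296, 0.2907]
tool_rot: [3.136, -0.0, 1.619]
force: [0.0, 0.5, -0.3]
grip_width: 0.0854
finger_force: 0.0
```

Run:
```python
from h import *
s=cam("scene")
a=cv2.resize(s["im"][140:260,130:400,::-1],(800,356),interpolation=cv2.INTER_CUBIC)
cv2.imwrite("pics/p5.png",a)
o=bot.observe();print(o["position"],o["force"],o["grip_width"])
print((proj(s,[[.531,-.0288,.079],[.531,-.0288,.184]])-[130,140])*2.963)
```

```text
[ 0.53003569 -0.02932937  0.28895353] [-0.07140589  0.401778   -0.13714117] 0.08510199509772103
[[379.12850988 188.42593621]
 [380.33593144 123.73431482]]
```

View pics/p5.png

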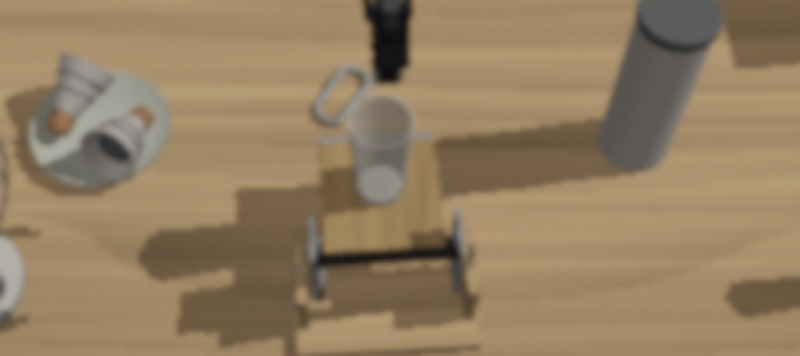

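The tumbler stands upright on the middle of the level leaf (base at crop pixel (380, 185), rim at (381, 124)). The gripper is clear, and the tube, saucer and carabiner are where they were.

```bash
python3 -c "
from workcell import bot
print(bot.job_done())"
```

```text
the job is handed in; nothing more can be done
None
```

The leaf snapped down level, took one press of about 10–11 N for over half a second, and the tumbler now stands upright on its middle with the gripper clear; handed in at about 24 s.

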